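Stretch the classroom spring gauge to its mark and hold

TASK

Hook the orange pull handle onto the classroom spring gauge: put its steel eye over the steel post at the end of the rod and lower it until it sits on the yellow block. Then, pulling only by the handle, draw the sprung rod straight out of its blue tube until the pointer stands over the middle of the red mark, and keep holding it there: the program finishes while gripping the handle, against the spring. Leave the other things on the table where they are.

Things in the scene. Friction and masses are not known exactly. Their poses are not given: they have to be found in the camera images.
- handle_grip (a point): Orange pull handle lying flat on the table, 85 to 170 g: centre of its grip, 18 mm above its underside. The grip is a bar along x, 18 mm wide (y), 34 mm tall, 60 mm long between two flared ends (30 mm wide, 36 mm tall, 10 mm long). x points from the grip to the steel eye, z up.
- handle_eye (a point): Centre of the handle's steel eye: a flat ring, hole 20 mm, outside 38 mm, 10 mm thick, its underside level with the handle's underside (this point is 5 mm above it). It lies 78 mm from handle_grip along the handle's +x and 13 mm lower. Same axes as handle_grip.
- post_foot (a point): Foot of the upright steel post on the yellow block (26 mm square) at the rod's end, 47 mm above the table; moves with the rod. Post 10 mm thick, 30 mm tall. x runs along the rod towards the blue tube, z up; pulling is along -x. The hung handle's x should point along this x (grip on the pull side). At rest the tube begins 45 mm along +x, its top 49 mm above the table.
- pointer (a point): Tip of the black pointer that sticks out to -y from the yellow block, at the same x as the post's axis, 47 mm from it, 28 mm above the table; moves with the rod. Same axes as post_foot.
- mark: Red mark on the white scale: a bar 10 mm wide (x), 42 mm long (y), top 20 mm above the table, fixed in a run but placed anew each time. Origin: on the rod's line at the middle of the mark's width, 10 mm above the table; the bar lies 24 to 66 mm to its -y. Axes as post_foot. The pointer is on the mark when its x in this frame is 0.
- rod (a joint): How far the rod is pulled out, in m: 0 at rest, 0.120 at its end stop; the mark lies at 0.055 to 0.085. The inner spring pulls back with 2.8 N at rest plus 0.07 N per mm (8 N at 75 mm); let go, the rod returns to 0.
- gauge: The spring gauge, fixed: wooden base plate 325 by 110 mm, 10 mm thick, with a blue tube. Origin at table level under the post's rest position; axes as post_foot. The base reaches 130 mm to -x (the pull side), 195 mm to +x, 45 mm to +y and 65 mm to -y.
- handle: The whole pull handle; origin on its underside below handle_grip, same axes.
- scissors: Yellow-handled scissors lying flat, 150 mm long, 10 mm high; bystander. Origin near the pivot.
- marker: Lying marker pen, 140 mm long, 17 mm thick; bystander. Origin at its middle, underside.
- glue: Standing green glue stick, 29 mm thick, 90 mm tall; bystander. Origin at its foot.
- stapler: Black stapler, 140 mm long, 55 mm high; bystander. Origin at its middle, underside.
- tape: Black tape dispenser, 140 by 55 mm, 82 mm high; bystander. Origin at its middle, underside.
- frame: Flat frame of craft sticks, 150 by 110 mm, 8 mm high; bystander. Origin at its middle, underside.
- cup: Yellow cup of pens, 80 mm wide, 180 mm tall with pens; bystander. Origin at its foot.
Mind the look-alikes: they are no part of the job. Of the things that look like the handle, take the one that is farthest to the robot's left at the start.

How it is judged (in metres and radians):
On the way, in this order (a step that is already met when the one before it is completed fails the run):
1. the handle's eye is over the post and down on the yellow block (within 12 mm) (horizontal distance between handle_eye and post_foot below 0.009 m and z of handle_eye in the frame of post_foot between 0 and 0.017 m), for 0.2 s.
2. the rod is drawn out by the handle until the pointer is on the red mark, and held there (all of step 1 and x of pointer in the frame of mark between -0.005 and 0.005 m and contact force between handle and rod above 2.5 N and contact force between the fingers and handle above 1 N and contact force between each of the fingers, the arm and rod below 0.5 N and height (world z) of handle_grip above 0.045 m and linear speed of handle below 0.02 m/s), for 0.5 s.
At the end, for the whole second after the job is handed in: Still holding: eye on the post (within 9 mm across, at most 12 mm above the block), pointer within 5 mm of the red mark's middle, handle pulling the rod with over 2.5 N, gripped by the fingers (over 1 N), grip over 45 mm high, under 20 mm/s; fingers and arm off the rod (under 0.5 N) (all of step 2); the arm keeps its last pose, push and grip.
It fails at once if a bystander is moved by more than 30 mm (distance of any of scissors, marker, glue, stapler, tape, frame, cup from where it was at the start of the episode above 0.03 m).
It also fails if it takes over 45 s, if anything falls off the work surface, if the arm or the gripper's body presses on something with over 40 N, if the wrist force passes 120 N, or if a joint passes its speed limit or range.

ROBOT

A 6-joint arm with a two-finger parallel gripper is mounted at the origin on the work surface. World frame = base frame: x ahead of the robot, y to its left, z up, the work surface at z = 0. Lengths are in m, angles in degrees, forces in N, time in s.
With the tool pointing down it reaches from about 0.35 to 0.875 m from the base axis. Payload 4.2 kg.
Tool frame: the origin (TCP) lies at the very end of the fingers, on their centre line; the grasp point (between the pads) lies 19 mm behind it (r.grip_point_offset is the distance from the TCP to the grasp point, in m); z points along the fingers, y is the line along which they close (so a half turn about z gives the same grasp; the last joint's range is limited). The gripper opens to 87 mm and grips with 3 to 60 N. Pads are 19 mm wide; open, the fingers measure 117 mm over their backs; the gripper's body (75 mm by 190 mm) begins 51 mm behind the grasp point.
Start: joints at [84.546, 22.042, 0.453, 0, -68.411, -14.817], TCP at [0.217, 0.586, 0.19] pointing down, gripper open.
Joint ranges: [-179.83, 179.83], [-69.29, 118.12], [-61.27, 80.66], [-181.25, 117.63], [-171.15, -9.14], [-177.46, 177.46]. Speed limits (degrees/s): [159.86, 159.86, 180, 180, 180, 180].

INTERFACE

Orientations are given as a 3x3 rotation matrix whose columns are the frame's x, y, z axes.
In Python, from station import r, cams gives the robot as it stands. The module is installed in compiled form; this text tells all that it offers.
- The arm moves only by the shell command python3 -m handwheel 'ROWS'. ROWS is JSON, a list that holds one entry, the list of rows, each a list of 7 numbers: the turn, a rotation vector about the tool's x, y, z in units of 6 degrees (1.0 is 6 degrees), then the shift along the tool's x, y, z in m, then the finger opening in m, from 0 to 0.087. In form: [[[ax, ay, az, x, y, z, jaw], ...]]. A call has 1 to 12 rows; each row shifts and turns the commanded pose from where the row before left it, along the tool's axes as they then stand; what a row does not reach is not made up. A row lasts 1/10 s, in which the tool goes at most 50 mm and 8.59 degrees, less where a joint would pass 70% of its speed; a pose out of reach is approached as far as the arm can. A call with a gripper value outside its range is refused whole. The fingers move at their own pace and stop on an object; the grip force is fixed at half the most. Time passes only in rows, so rows that do not move let the fingers close. It gives the time, the measured TCP pose, the force, the opening and the grip force at its end, in the units of the state.
- r.sense(): the state, without advancing time (a new reading comes with each control period).
- cams.capture(name): name is "scene" or "side" or "wrist"; returns the picture (420x560x3 uint8, red, green, blue); there is no depth.
- cams.get_calibration(name): a dict with "camera_matrix" (3x3 intrinsics, pixels), "rvec" (rotation vector, rad) and "tvec" (3), from world to camera coordinates, as OpenCV has them; the wrist camera has in their place "T_tool_cam" (4x4, takes a point from camera to tool coordinates, whose origin is the TCP and whose axes are the flange's). Camera axes: x right, y down, z forward; pixel columns grow to the right and rows downward; lengths in m; the calibration is good to about 2 mm. A picture is of the moment at which its call begins: read the wrist's pose just before it. get_calibration takes no time and is no camera call.
- r.finish_job(): hands the job in; it is judged then, once.
The state is a dict: "time_s": time; "joints": joint angles; "joint_velocities": joint speeds; "effort": joint torques, N m; "tcp_pos": TCP position; "ee_rot": TCP orientation; "wrist_force": force on the tool from outside, world axes, zero at the start; "moment": the same for the moment, N m; "gripper_width": opening from 0.0 (shut) to 1.0 (fully open); "gripper_force": force on a finger pad.
Only numpy, scipy, OpenCV 4.12 (cv2) and the standard library are available. Lean on these libraries where they do the work, as an engineer would, in place of code of your own. Each camera call takes 0.05 s, during which the arm holds its last target. There are 200 camera calls.

## Working session

There is one attempt and no reset: what is moved stays moved. The work goes in short steps, Python scripts to look and compute and a shell command to move; the robot and the scene stay as the last step left them, time stands still between calls to the robot, and variables do not carry over. Pictures are saved under pics/ and viewed, at most 10 in all, crops included, and the job is handed in when it is done.

```bash
mkdir -p pics
cat > h.py <<'E'
import numpy as np,cv2
from station import r,cams
def snap(n,f):
    s=r.sense(); im=cams.capture(n); cv2.imwrite('pics/'+f,im[:,:,::-1]); return s,im
def cam(n,s=None):
    c=cams.get_calibration(n);K=np.array(c['camera_matrix'],float)
    if n=='wrist':
        T=np.array(c['T_tool_cam']);W=np.eye(4);W[:3,:3]=s['ee_rot'];W[:3,3]=s['tcp_pos'];X=W@T
        return K,X[:3,:3],X[:3,3]
    R=cv2.Rodrigues(np.array(c['rvec'],float))[0];t=np.array(c['tvec'],float).ravel()
    return K,R.T,-R.T@t
def ray(C,p):
    K,R,o=C; d=R@np.linalg.inv(K)@np.array([p[0],p[1],1.]);return o,d/np.linalg.norm(d)
def plane(C,p,z):
    o,d=ray(C,p);return o+d*(z-o[2])/d[2]
def tri(*rs):
    A=sum(np.eye(3)-np.outer(d,d) for o,d in rs);b=sum((np.eye(3)-np.outer(d,d))@o for o,d in rs)
    x=np.linalg.solve(A,b);return x,[np.linalg.norm(np.cross(x-o,d)) for o,d in rs]
def proj(C,X):
    K,R,o=C;q=K@(R.T@(np.array(X)-o));return q[:2]/q[2]
E
python3 - <<'E'
from h import *
s,_=snap('scene','s1.png');snap('side','d1.png');snap('wrist','w1.png')
print(s)
for n in('scene','side','wrist'):
    C=cam(n,s);print(n,C[2],C[1][:,2],C[0][0,0])
E
```

```text
{'time_s': 0.0, 'joints': array([ 8.45454881e+01,  2.20919998e+01,  3.78732697e-01, -3.16922980e-02,
       -6.84097300e+01, -1.48189622e+01]), 'joint_velocities': array([-0.0675727 , -0.04620898, -0.04062526,  0.03744342, -0.00816978,
       -0.03842752]), 'effort': array([ 8.48573086e-05, -3.90666211e+01,  1.87401885e+01,  4.21973437e+00,
        1.08854947e-02, -1.94507779e-04]), 'tcp_pos': array([0.2162754 , 0.58566183, 0.18913247]), 'ee_rot': array([[ 9.37978736e-01, -3.46692052e-01, -7.16048359e-04],
       [-3.46692787e-01, -9.37976413e-01, -2.08804064e-03],
       [ 5.22706214e-05,  2.20678652e-03, -9.99997564e-01]]), 'wrist_force': array([-0.64080863,  0.08811714, -0.06734665]), 'moment': array([-0.01476431, -0.03387838,  0.05446029]), 'gripper_force': 0.0, 'gripper_width': 0.9997075544258156}
scene [1.09591615 0.03762218 1.04438821] [-0.49439262 -0.10007632 -0.86345855] 436.44139914904116
side [0.46462495 0.87081374 0.76576212] [ 0.02706409 -0.8096472  -0.58629254] 426.172847954288
wrist [0.28107085 0.56209605 0.38409791] [-0.24238519  0.08583682 -0.96637542] 296.5261121020183
```

View pics/s1.png

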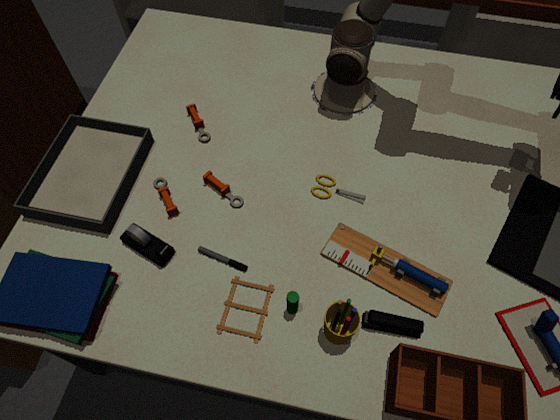

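View pics/d1.png

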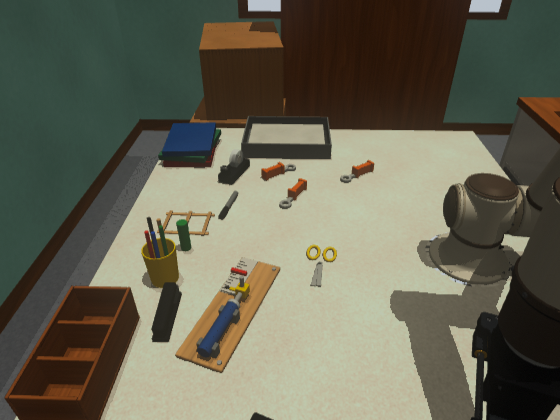

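The scene picture shows three orange handles. Their grip pixels are A (195,115), B (217,184) and C (169,203). In the side view they appear at (365,168), (297,188) and (275,171). The gauge is at scene (385,265) and side (230,310). B looks farthest to the left (+y), so I'll check it numerically and in one close crop composite.

Run:
```python
from h import *
A=cv2.imread('pics/s1.png');B=cv2.imread('pics/d1.png')
def cr(I,x,y,w,h,k): return cv2.resize(I[y:y+h,x:x+w],None,fx=k,fy=k,interpolation=cv2.INTER_CUBIC)
# each 400x300
o=np.vstack([np.hstack([cr(A,190,155,80,60,5),cr(B,260,165,80,60,5)]),np.hstack([cr(A,310,215,160,120,2.5),cr(B,200,240,100,75,4)])])
cv2.imwrite('pics/c1.png',o)
S=cam('scene');D=cam('side')
for n,a in dict(A=(195,115),B=(217,184),C=(169,203)).items(): print(n,plane(S,a,.02))
```

```text
A [ 0.22894418 -0.43586886  0.02      ]
B [ 0.46250119 -0.29375489  0.02      ]
C [ 0.55127979 -0.4039273   0.02      ]
```

View pics/c1.png

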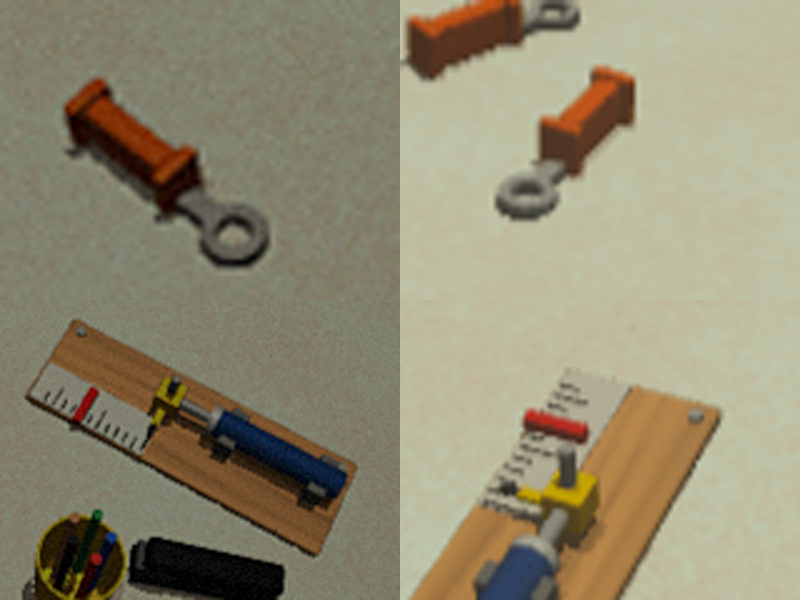

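The crop confirms B: its eye is at scene (236.6,201.6) and side (285,203.6). The post is at scene (380,249), with the red mark to its left.

Run:
```python
from h import *
S=cam('scene');D=cam('side')
s=lambda x,y,k,a,b:((x+.5)/k-.5+a,(y+.5)/k-.5+b)
def T(n,p,q): 
    x,e=tri(ray(S,p),ray(D,q));print(n,x.round(4),np.round(e,4));return x
eye=T('eye',s(233,233,5,190,155),s(125,193,5,260,165))
g=T('griptop',s(134,127,5,190,155),s(188,98,5,260,165))
pt=T('posttop',s(175,78,2.5,310,215),s(167,150,4,200,240))
pf=T('postfoot',s(174,91,2.5,310,215),s(169,182,4,200,240))
m1=T('markA',s(97,90,2.5,310,215),s(187,133,4,200,240))
m2=T('markB',s(78,120,2.5,310,215),s(127,118,4,200,240))
c=[plane(S,s(*p,2.5,310,215),.01) for p in [(76,20),(27,97),(318,255),(355,163)]]
print(np.round(c,4)); 
for i in range(4): print(np.linalg.norm(c[i]-c[i-1]))
ux=(c[3]+c[2]-c[0]-c[1]);print('gauge x yaw',np.degrees(np.arctan2(ux[1],ux[0])))
d=eye-g;print('handle yaw',np.degrees(np.arctan2(d[1],d[0])),np.linalg.norm(d[:2]))
```

```text
eye [ 0.4958 -0.2301  0.0049] [0.0012 0.0012]
griptop [ 0.4572 -0.2955  0.0345] [0.0016 0.0016]
posttop [0.5838 0.1685 0.0725] [0.0007 0.0007]
postfoot [0.5848 0.1717 0.0488] [0.002 0.002]
markA [0.5838 0.0975 0.0161] [0.0025 0.0025]
markB [0.6225 0.0838 0.0158] [0.0014 0.0014]
[[0.5051 0.0648 0.01  ]
 [0.6068 0.0288 0.01  ]
 [0.7113 0.3326 0.01  ]
 [0.6075 0.3653 0.01  ]]
0.3174255152273653
0.10786530239657134
0.32125549748516785
0.10877005747368566
gauge x yaw 71.10165827192344
handle yaw 59.44683222289065 0.0758730934668037
```

Handle B is chosen: y = -0.29 is the leftmost of the three, and its eye height of 4.9 mm and grip top of 34.5 mm fit the text. The gauge yaw is 71.1° and the pull is about 69 mm. Next I turn the tool by +100° about its z axis and rise a little.

```bash
cat >> h.py <<'E'
def todo(x,y,z,psi):
    s=r.sense();R=np.array(s['ee_rot']);c,n=np.cos(np.radians(psi)),np.sin(np.radians(psi))
    G=np.array([[-n,c,0],[c,n,0],[0,0,-1.]])
    d=R.T@(np.array([x,y,z])-s['tcp_pos']);w=np.degrees(cv2.Rodrigues(R.T@G)[0].ravel())/6
    print('t',round(s['time_s'],2),'tcp',s['tcp_pos'].round(4),'shift',d.round(4),'turn',w.round(2),'F',s['wrist_force'].round(1),'grip',round(s['gripper_width'],3),round(float(s['gripper_force']),1),'j',s['joints'].round(0))
E
python3 -m handwheel '[[[0,0,1.4,0,0,-0.005,0.087],[0,0,1.4,0,0,-0.005,0.087],[0,0,1.4,0,0,-0.005,0.087],[0,0,1.4,0,0,-0.005,0.087],[0,0,1.4,0,0,-0.005,0.087],[0,0,1.4,0,0,-0.005,0.087],[0,0,1.4,0,0,-0.005,0.087],[0,0,1.4,0,0,-0.005,0.087],[0,0,1.4,0,0,-0.005,0.087],[0,0,1.4,0,0,-0.005,0.087],[0,0,1.4,0,0,-0.005,0.087],[0,0,1.4,0,0,-0.005,0.087]]]'
python3 -c "
from h import *
todo(.48,.15,.25,149.4);todo(.4572,-.2955,.20,149.4)"
```

```text
time_s: 1.35
tcp_pos: [0.2164, 0.586, 0.25]
ee_rot: [[-0.521, -0.853, -0.0], [-0.853, 0.521, -0.001], [0.001, -0.0, -1.0]]
wrist_force: [-0.4, 0.2, 0.4]
gripper_width: 1.002
gripper_force: 0.0
t 1.35 tcp [0.2164 0.586  0.25  ] shift [ 2.346e-01 -4.522e-01  3.000e-04] turn [-0.   -0.01 -0.14] F [-0.4  0.2  0.4] grip 1.002 0.0 j [  85.   20.    6.   -0.  -76. -116.]
t 1.35 tcp [0.2164 0.586  0.25  ] shift [ 0.6266 -0.665   0.0507] turn [-0.   -0.01 -0.14] F [-0.4  0.2  0.4] grip 1.002 0.0 j [  85.   20.    6.   -0.  -76. -116.]
```

```bash
python3 -m handwheel '[[[0,0,-0.1,0.0196,-0.0377,0,0.087],[0,0,0,0.0196,-0.0377,0,0.087],[0,0,0,0.0196,-0.0377,0,0.087],[0,0,0,0.0196,-0.0377,0,0.087],[0,0,0,0.0196,-0.0377,0,0.087],[0,0,0,0.0196,-0.0377,0,0.087],[0,0,0,0.0196,-0.0377,0,0.087],[0,0,0,0.0196,-0.0377,0,0.087],[0,0,0,0.0196,-0.0377,0,0.087],[0,0,0,0.0196,-0.0377,0,0.087],[0,0,0,0.0196,-0.0377,0,0.087],[0,0,0,0.0196,-0.0377,0,0.087]]]' >/dev/null
python3 -c "
from h import *
todo(.4572,-.2955,.16,149.4)"
```

```text
t 2.55 tcp [0.4872 0.1523 0.2502] shift [ 0.4012 -0.2011  0.0901] turn [0.   0.   0.02] F [1.4 0.4 0.1] grip 1.0 0.0 j [ 36.   9.  -9.  -0. -72. -66.]
```

```bash
python3 -m handwheel '[[[0,0,0,0.036,-0.018,0.006,0.087],[0,0,0,0.036,-0.018,0.008,0.087],[0,0,0,0.036,-0.018,0.008,0.087],[0,0,0,0.036,-0.018,0.008,0.087],[0,0,0,0.036,-0.018,0.008,0.087],[0,0,0,0.036,-0.018,0.008,0.087],[0,0,0,0.036,-0.018,0.008,0.087],[0,0,0,0.036,-0.018,0.008,0.087],[0,0,0,0.036,-0.018,0.008,0.087],[0,0,0,0.036,-0.018,0.008,0.087],[0,0,0,0.036,-0.018,0.008,0.087],[0,0,0,0,0,0,0.087]]]' >/dev/null
python3 -c "
from h import *
todo(.4572,-.2955,.16,149.4)
s,_=snap('wrist','w2.png')
C=cam('wrist',s);print(proj(C,[.4572,-.2955,.0345]),proj(C,[.4958,-.2301,.005]))"
```

```text
t 3.75 tcp [ 0.455  -0.291   0.1623] shift [ 0.0027 -0.0042  0.0023] turn [ 0.03 -0.01 -0.03] F [-0.1 -0.4 -1.2] grip 1.0 0.0 j [-15.  15. -14.   0. -61. -15.]
[271.9463201  193.42272533] [272.79262051 247.20674024]
```

View pics/w2.png

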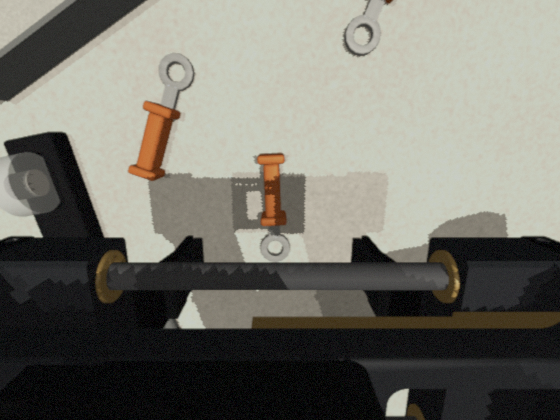

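The wrist view shows the chosen handle straight below: eye at (275,246), flare tops at (271,158) and (273,219). The look-alikes are off to the sides. I refine by triangulating all three views.

Run:
```python
from h import *
S=cam('scene');D=cam('side');C=cam('wrist',r.sense())
s=lambda x,y,k,a,b:((x+.5)/k-.5+a,(y+.5)/k-.5+b)
eye,e=tri(ray(S,s(233,233,5,190,155)),ray(D,s(125,193,5,260,165)),ray(C,(275,246)));print(eye,e)
g,e=tri(ray(S,s(134,127,5,190,155)),ray(D,s(188,98,5,260,165)),ray(C,(272,188.5)));print(g,e)
a=plane(C,(271,158),.036);b=plane(C,(273,219),.036);print(a,b,(a+b)/2,np.linalg.norm(a-b),plane(C,(275,246),.008))
d=eye-g;print(np.degrees(np.arctan2(d[1],d[0])),np.linalg.norm(d[:2]))
todo(.4572,-.2955,.006,149.4)
```

```text
[ 0.49486323 -0.22927924  0.00505501] [np.float64(0.0020363095976924377), np.float64(0.0011266351954252565), np.float64(0.0020274962376903628)]
[ 0.45604154 -0.29737158  0.03262784] [np.float64(0.0023176980645212616), np.float64(0.00167168027662949), np.float64(0.0012965581741417717)]
[ 0.43849994 -0.32789445  0.036     ] [ 0.4718085  -0.26813398  0.036     ] [ 0.45515422 -0.29801421  0.036     ] 0.06841618462988883 [ 0.49250342 -0.22925474  0.008     ]
60.311110115017485 0.07838169440834818
t 3.8 tcp [ 0.4554 -0.2895  0.1629] shift [ 0.0042 -0.005   0.1569] turn [ 0.03 -0.01 -0.02] F [ 0.1  0.3 -0.3] grip 1.0 0.0 j [-15.  15. -14.  -0. -61. -15.]
```

```bash
python3 -m handwheel '[[[0,0,-0.13,0.006,-0.0045,0.02,0.087],[0,0,0,0,0,0.02,0.087],[0,0,0,0,0,0.02,0.087],[0,0,0,0,0,0.02,0.087],[0,0,0,0,0,0.02,0.087],[0,0,0,0,0,0.005,0.087],[0,0,0,0,0,0,0.087],[0,0,0,0,0,0,0.087]]]' >/dev/null
python3 -c "
from h import *
todo(.4557,-.2972,.006,150.1)"
```

```text
t 4.6 tcp [ 0.4584 -0.2952  0.0604] shift [0.0031 0.0014 0.0544] turn [-0.02  0.    0.04] F [-0.2  0.4 -0.5] grip 1.003 0.0 j [-16.  22. -21.   0. -47. -14.]
```

```bash
python3 -m handwheel '[[[0,0,0,0.002,0.001,0.015,0.087],[0,0,0,0,0,0.015,0.087],[0,0,0,0,0,0.015,0.087],[0,0,0,0,0,0.009,0.087],[0,0,0,0,0,0,0.087],[0,0,0,0,0,0,0.01],[0,0,0,0,0,0,0.01],[0,0,0,0,0,0,0.01],[0,0,0,0,0,0,0.01],[0,0,0,0,0,0,0.01],[0,0,0,0,0,0,0.01],[0,0,0,0,0,0,0.01]]]' >/dev/null
python3 -c "
from h import *
todo(.4557,-.2972,.006,150.1)"
```

```text
t 5.8 tcp [ 0.4556 -0.2965  0.0053] shift [ 0.0006 -0.0004 -0.0007] turn [-0.   -0.    0.03] F [ 0.6 -0.1  0.3] grip 0.448 0.0 j [-16.  26. -24.   0. -40. -14.]
```

```bash
python3 -m handwheel '[[[0,0,0,0,0,0,0.01],[0,0,0,0,0,0,0.01],[0,0,0,0,0,0,0.01],[0,0,0,0,0,0,0.01],[0,0,0,0,0,0,0.01],[0,0,0,0,0,0,0.01],[0,0,0,0,0,0,0.01],[0,0,0,0,0,0,0.01]]]' >/dev/null
python3 -c "
from h import *
todo(.4557,-.2972,.006,150.1)"
```

```text
t 6.6 tcp [ 0.4556 -0.2965  0.0053] shift [ 0.0006 -0.0004 -0.0007] turn [-0.    0.    0.03] F [-0.5  0.2  0. ] grip 0.114 0.0 j [-16.  26. -24.  -0. -40. -14.]
```

The fingers closed to 10 mm with no force, so there is nothing between them. I'll look before doing anything else.

Run:
```python
from h import *
s,w=snap('wrist','w3.png');_,a=snap('scene','s3.png');_,d=snap('side','d3.png')
f=lambda I,x,y,W,H,k:cv2.resize(I[y:y+H,x:x+W],None,fx=k,fy=k,interpolation=cv2.INTER_CUBIC)
o=np.vstack([np.hstack([f(a,170,130,100,75,4),f(d,230,110,100,75,4)]),np.hstack([cv2.resize(w,(400,300)),f(w,180,100,200,150,2)])])
cv2.imwrite('pics/c3.png',o[:,:,::-1])
```

```text
(no output)
```

View pics/c3.png

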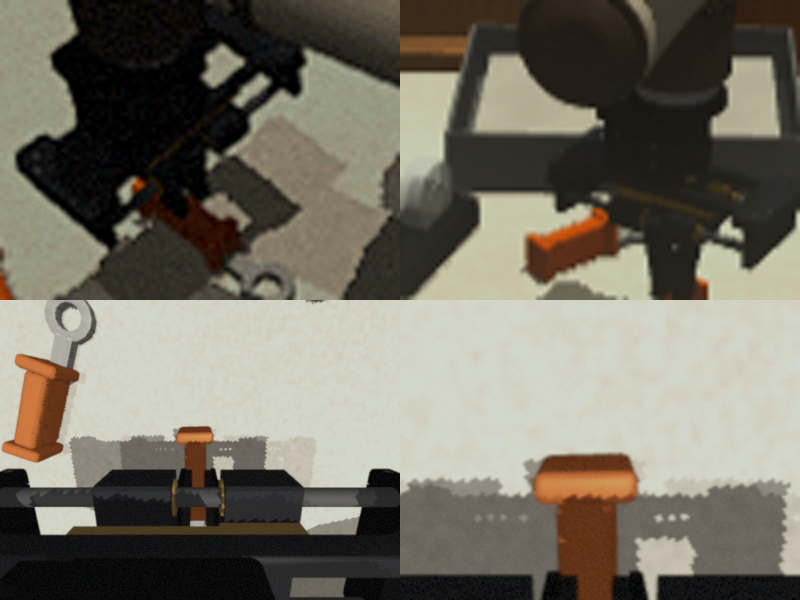

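The picture shows the bar lying between the fingers. The opening stopped exactly at the commanded 10 mm with no force, so I'll command the fingers shut and read again.

```bash
python3 -m handwheel '[[[0,0,0,0,0,0,0],[0,0,0,0,0,0,0],[0,0,0,0,0,0,0],[0,0,0,0,0,0,0],[0,0,0,0,0,0,0],[0,0,0,0,0,0,0]]]' >/dev/null
python3 -c "
from h import *
todo(.4557,-.2972,.006,150.1)"
```

```text
t 7.35 tcp [ 0.4556 -0.2965  0.0053] shift [ 0.0006 -0.0004 -0.0007] turn [-0.    0.    0.03] F [ 0.  -0.1 -0.5] grip 0.004 0.0 j [-16.  26. -24.  -0. -40. -14.]
```

The fingers close fully, so the bar isn't really between the tips. I compare where the tips are with where they should be, with the reported TCP drawn in.

Run:
```python
from h import *
s=r.sense();P=np.array(s['tcp_pos'])
o=[]
for n,(x,y) in dict(scene=(180,140),side=(255,145),wrist=(200,200)).items():
    C=cam(n,s);I=cams.capture(n);w,h,k=(80,60,5) if n!='wrist' else (160,120,2.5)
    c=cv2.resize(I[y:y+h,x:x+w],None,fx=k,fy=k,interpolation=cv2.INTER_CUBIC)
    c=np.clip(c.astype(float)*2.0,0,255).astype(np.uint8)
    for Q,col in((P,(0,255,0)),(P+[0,0,.03],(0,255,255))):
        q=proj(C,Q);print(n,q);q=(q-[x,y]+.5)*k-.5;cv2.circle(c,tuple(int(v) for v in q),3,col,1)
    o.append(c)
    if n=='wrist': 
        c=cv2.resize(I,(400,300));o.append(c)
cv2.imwrite('pics/c4.png',np.vstack([np.hstack(o[:2]),np.hstack(o[2:])])[:,:,::-1])
```

```text
scene [217.45333655 184.76030037]
scene [216.06008471 178.77354262]
side [297.16925742 191.97889408]
side [297.32936706 184.16960574]
wrist [275.52481516 234.78691694]
wrist [275.28405242 251.85465069]
```

View pics/c4.png

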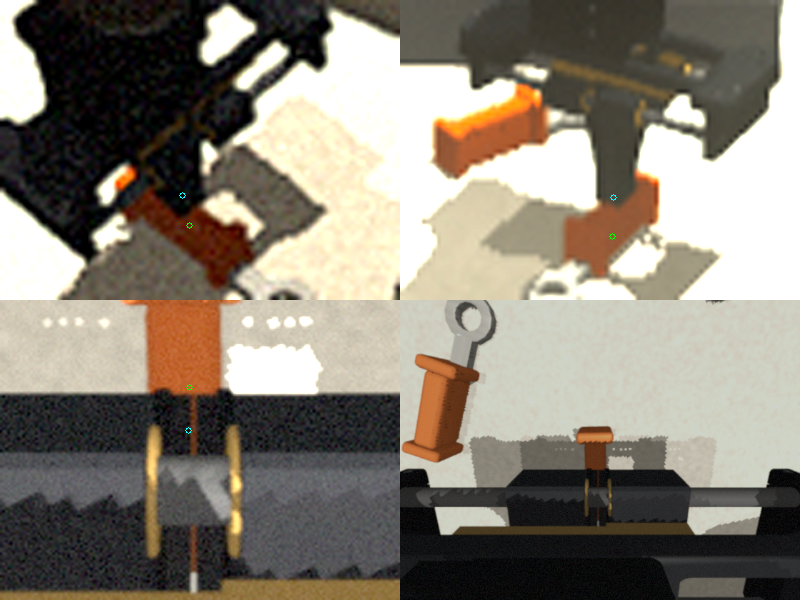

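The closed fingertips sit just above the bar, about 25–30 mm higher than the reported TCP. Tip pixels in the crop are scene (188,208) and side (213,205). I measure that offset by triangulation.

Run:
```python
from h import *
S=cam('scene');D=cam('side')
s=lambda x,y,k,a,b:((x+.5)/k-.5+a,(y+.5)/k-.5+b)
print(tri(ray(S,s(188,207,5,180,140)),ray(D,s(213,205,5,255,145))), r.sense()['tcp_pos'], r.grip_point_offset)
print(r.sense()['wrist_force'])
```

```text
(array([ 0.45717482, -0.2937484 ,  0.03022809]), [np.float64(0.0016560109821727614), np.float64(0.0016560109821728347)]) [ 0.45557796 -0.29647432  0.00524532] 0.0187
[-0.18265998 -0.16095925 -0.35946362]
```

```bash
python3 -m handwheel '[[[0,0,0,0,0,0,0.06],[0,0,0,0,0,0,0.06],[0,0,0,0,0,0,0.06],[0,0,0,0,0,0,0.06],[0,0,0,0,0,0,0.06],[0,0,0,0,0,0,0.06],[0,0,0,0,0,0,0.06],[0,0,0,0,0,0,0.06],[0,0,0,0,0,0.003,0.06],[0,0,0,0,0,0.003,0.06],[0,0,0,0,0,0,0.06]]]' >/dev/null
python3 -c "
from h import *
todo(.4557,-.2972,-.022,150.1)"
```

```text
t 8.6 tcp [ 0.4551 -0.2963 -0.0014] shift [ 0.0005 -0.001   0.0206] turn [ 0.01 -0.    0.03] F [0.1 0.  0.4] grip 0.687 0.0 j [-16.  27. -24.  -0. -39. -14.]
```

The reported z is -1.4 mm with no force, so the tips really are higher than reported. I continue down carefully.

```bash
python3 -m handwheel '[[[0,0,0,0,0,0.003,0.06],[0,0,0,0,0,0.003,0.06],[0,0,0,0,0,0.003,0.06],[0,0,0,0,0,0.003,0.06],[0,0,0,0,0,0,0.06]]]' | grep -E "tcp|force"
python3 -m handwheel '[[[0,0,0,0,0,0.002,0.06],[0,0,0,0,0,0.002,0.06],[0,0,0,0,0,0.002,0.06],[0,0,0,0,0,0,0.06]]]' | grep -E "tcp|force"
```

```text
tcp_pos: [0.4552, -0.2964, -0.0133]
wrist_force: [-1.1, -0.0, 0.8]
gripper_force: 0.0
tcp_pos: [0.4554, -0.2964, -0.019]
wrist_force: [-0.6, 0.7, 0.4]
gripper_force: 0.0
```

```bash
python3 -m handwheel '[[[0,0,0,0,0,0.002,0.06],[0,0,0,0,0,0,0.0],[0,0,0,0,0,0,0.0],[0,0,0,0,0,0,0.0],[0,0,0,0,0,0,0.0],[0,0,0,0,0,0,0.0],[0,0,0,0,0,0,0.0],[0,0,0,0,0,0,0.0],[0,0,0,0,0,0,0.0],[0,0,0,0,0,0,0.0],[0,0,0,0,0,0,0.0],[0,0,0,0,0,0,0.0]]]'
```

```text
time_s: 10.7
tcp_pos: [0.4558, -0.2966, -0.0207]
ee_rot: [[-0.495, -0.869, 0.0], [-0.869, 0.495, -0.0], [-0.0, -0.0, -1.0]]
wrist_force: [0.4, 0.7, 0.7]
gripper_width: 0.205
gripper_force: 30.0
```

The grasp is good: 17.8 mm opening and 30 N. Handle z = reported z + 0.021. Now I lift and turn to the gauge's yaw.

```bash
python3 -m handwheel '[[[0,0,0,0,0,-0.005,0],[0,0,0,0,0,-0.01,0],[0,0,0,0,0,-0.02,0],[0,0,-0.3,0,0,-0.02,0],[0,0,-0.3,0,0,-0.02,0],[0,0,-0.3,0,0,-0.02,0],[0,0,-0.3,0,0,-0.02,0],[0,0,-0.3,0,0,-0.016,0],[0,0,-0.3,0,0,0,0],[0,0,0,0,0,0,0]]]'|grep grip
python3 -c "
from h import *
todo(.559,.0962,.11,161.1)"
```

```text
gripper_width: 0.203
gripper_force: 30.0
t 11.7 tcp [ 0.4556 -0.2964  0.1114] shift [-0.4049  0.0294  0.0015] turn [-0.01  0.   -0.  ] F [ 0.4  0.8 -1.6] grip 0.203 30.0 j [-16.  18. -18.  -0. -54.  -3.]
```

```bash
python3 -m handwheel '[[[0,0,0,-0.025,0.002,0,0],[0,0,0,-0.037,0.0027,0,0],[0,0,0,-0.037,0.0027,0,0],[0,0,0,-0.037,0.0027,0,0],[0,0,0,-0.037,0.0027,0,0],[0,0,0,-0.037,0.0027,0,0],[0,0,0,-0.037,0.0027,0,0],[0,0,0,-0.037,0.0027,0,0],[0,0,0,-0.037,0.0027,0,0],[0,0,0,-0.037,0.0027,0,0],[0,0,0,-0.037,0.0027,0,0],[0,0,0,-0.01,0.0007,0,0]]]' >/dev/null
python3 -m handwheel '[[[0,0,0,0,0,0,0],[0,0,0,0,0,0,0],[0,0,0,0,0,0,0]]]' >/dev/null
python3 - <<'E'
from h import *
todo(.559,.0962,.11,161.1)
o=[]
for n,(x,y) in dict(scene=(335,195),side=(190,220)).items():
    I=cams.capture(n);c=cv2.resize(I[y:y+75,x:x+100],None,fx=4,fy=4,interpolation=cv2.INTER_CUBIC)
    cv2.imwrite(f'pics/pre_{n}.png',I[:,:,::-1]);o.append(np.clip(c.astype(float)*1.5,0,255).astype(np.uint8))
cv2.imwrite('pics/c5.png',np.hstack(o)[:,:,::-1])
E
```

```text
t 13.2 tcp [0.558  0.095  0.1101] shift [-0.0015 -0.0006  0.0001] turn [ 0.01 -0.01 -0.01] F [-0.4  0.5 -1.2] grip 0.202 30.0 j [ 26.  20. -14.  -0. -55. -45.]
```

View pics/c5.png

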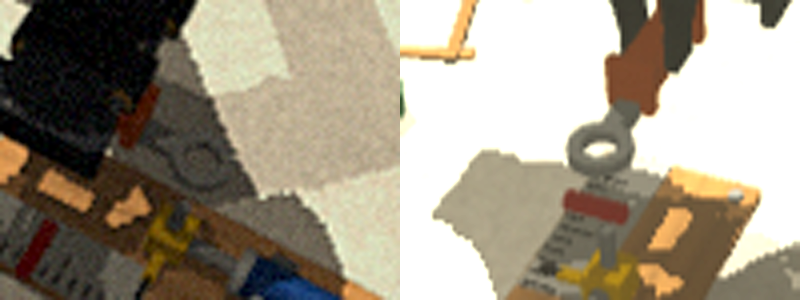

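The eye is visible at crop scene (202,160) and side (200,150). The post top is at scene (181,208) and side (208,233).

Run:
```python
from h import *
S=cam('scene');D=cam('side')
a=lambda x,y:((x+.5)/4-.5+335,(y+.5)/4-.5+195)
b=lambda x,y:((x+.5)/4-.5+190,(y+.5)/4-.5+220)
e,re=tri(ray(S,a(202,160)),ray(D,b(200,150)));p,rp=tri(ray(S,a(181,208)),ray(D,b(208,234)))
f,rf=tri(ray(S,a(175,225)),ray(D,b(210,264)))
print(e,re,p,rp,f,rf)
R=np.array(r.sense()['ee_rot']);print('tool d to top',R.T@(p-e),'foot',R.T@(f-e))
t=r.sense()['tcp_pos'];print('eye in tool',R.T@(e-t))
```

```text
[0.58404159 0.16937147 0.13437739] [np.float64(0.0009439647855099196), np.float64(0.0009439647855101716)] [0.58371783 0.16927529 0.06965208] [np.float64(0.001239820683418026), np.float64(0.0012398206834179962)] [0.58395082 0.16999824 0.04603276] [np.float64(0.0013290937141693865), np.float64(0.0013290937141693002)]
tool d to top [0.0001831  0.00025772 0.06472542] foot [-0.00058114  0.00026636  0.08834459]
eye in tool [-0.07861998 -0.00021668 -0.02405416]
```

The eye is within 1 mm of the post's axis. Lowering; the seat should come at a reported z of about 0.026.

```bash
python3 -m handwheel '[[[0,0,0,0,0,0.01,0],[0,0,0,0,0,0.01,0],[0,0,0,0,0,0.01,0],[0,0,0,0,0,0.01,0],[0,0,0,0,0,0.01,0],[0,0,0,0,0,0.01,0],[0,0,0,0,0,0.006,0],[0,0,0,0,0,0.006,0],[0,0,0,0,0,0.004,0],[0,0,0,0,0,0.004,0],[0,0,0,0,0,0,0]]]'|grep -E "tcp|force"
python3 -m handwheel '[[[0,0,0,0,0,0.001,0],[0,0,0,0,0,0.001,0],[0,0,0,0,0,0.001,0],[0,0,0,0,0,0,0],[0,0,0,0,0,0,0]]]'|grep -E "tcp|force"
```

```text
tcp_pos: [0.5584, 0.0962, 0.0298]
wrist_force: [-0.4, -0.3, -0.6]
gripper_force: 30.0
tcp_pos: [0.5587, 0.0963, 0.0273]
wrist_force: [1.0, -0.5, -2.2]
gripper_force: 30.0
```

```bash
python3 -m handwheel '[[[0,0,0,0,0,0.001,0],[0,0,0,0,0,0,0],[0,0,0,0,0,0,0]]]'|grep -E "tcp|force"
python3 -m handwheel '[[[0,0,0,0.003,0,0,0],[0,0,0,0.003,0,0,0],[0,0,0,0.003,0,0,0],[0,0,0,0.003,0,0,0],[0,0,0,0.003,0,0,0],[0,0,0,0,0,0,0],[0,0,0,0,0,0,0]]]'|grep -E "tcp|force"
```

```text
tcp_pos: [0.5588, 0.0964, 0.0263]
wrist_force: [0.6, -0.2, -0.9]
gripper_force: 30.0
tcp_pos: [0.5539, 0.0822, 0.0264]
wrist_force: [-0.2, 3.4, -1.6]
gripper_force: 30.0
```

The spring is engaged: 3.4 N against an expected ~3.5 N. I pull further, stopping short of the mark.

```bash
python3 -m handwheel '[[[0,0,0,0.005,0,0,0],[0,0,0,0.005,0,0,0],[0,0,0,0.005,0,0,0],[0,0,0,0.005,0,0,0],[0,0,0,0.005,0,0,0],[0,0,0,0.005,0,0,0],[0,0,0,0.005,0,0,0],[0,0,0,0.005,0,0,0],[0,0,0,0.005,0,0,0],[0,0,0,0.003,0,0,0],[0,0,0,0,0,0,0],[0,0,0,0,0,0,0]]]'|grep -E "tcp|force"
python3 - <<'E'
from h import *
o=[]
for n,(x,y) in dict(scene=(310,205),side=(190,220)).items():
    I=cams.capture(n);k=5;c=cv2.resize(I[y:y+75,x:x+80],None,fx=k,fy=k,interpolation=cv2.INTER_CUBIC)
    o.append(np.clip(c.astype(float)*1.7,0,255).astype(np.uint8))
cv2.imwrite('pics/c6.png',np.hstack(o)[:,:,::-1])
E
```

```text
tcp_pos: [0.5384, 0.037, 0.0263]
wrist_force: [1.0, 6.3, -1.9]
gripper_force: 30.0
```

View pics/c6.png

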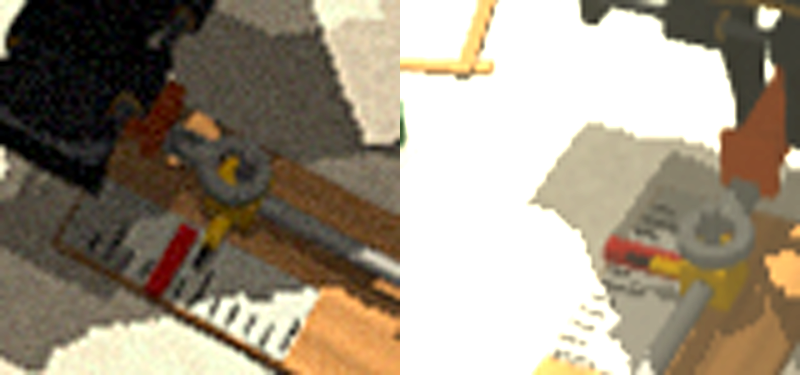

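The eye sits on the yellow block with the post through it. The pointer tip is at crop scene (203,254) and side (237,260). The red mark runs from (190,230) to (156,291) in the scene crop, so there is still a little way to go.

Run:
```python
from h import *
S=cam('scene');D=cam('side');u=np.array([.324,.946,0]);v=np.array([-.946,.324,0])
a=lambda x,y:((x+.5)/5-.5+310,(y+.5)/5-.5+205)
b=lambda x,y:((x+.5)/5-.5+190,(y+.5)/5-.5+220)
f=lambda X:(X@u,X@v)
P,e=tri(ray(S,a(203,254)),ray(D,b(237,260)));print('pointer tri',P,e,f(P))
print('scene pointer',f(plane(S,a(203,254),.028)),'side',f(plane(D,b(237,260),.028)))
for p in((190,230),(156,291)):print('scene mark',f(plane(S,a(*p),.02)))
M=[plane(D,((x+.5)/4-.5+200,(y+.5)/4-.5+240),.02) for x,y in((127,118),(187,133))]
print('side mark (before)',[f(m) for m in M])
t=r.sense()['tcp_pos'];print('tcp u',f(t),'post rest',f(np.array([.584,.1695,.05])))
```

```text
pointer tri [0.60401015 0.10390913 0.02792566] [np.float64(0.00022564465331505749), np.float64(0.00022564465331503556)] (np.float64(0.293997320544605), np.float64(-0.5377270404565841))
scene pointer (np.float64(0.2941741239734984), np.float64(-0.5379359049997132)) side (np.float64(0.2938299309822175), np.float64(-0.5375950041538196))
scene mark (np.float64(0.28147651992702744), np.float64(-0.5254540305982198))
scene mark (np.float64(0.28231598566594496), np.float64(-0.5650315320559994))
side mark (before) [(np.float64(0.2833301030532668), np.float64(-0.5589152347073979)), (np.float64(0.2823648425176367), np.float64(-0.5177846674343801))]
tcp u (np.float64(0.20951323064739777), np.float64(-0.49729438927452224)) post rest (np.float64(0.349563), np.float64(-0.49754599999999993))
```

```bash
python3 -m handwheel '[[[0,0,0,0.003,0,0,0],[0,0,0,0.003,0,0,0],[0,0,0,0.003,0,0,0],[0,0,0,0.0025,0,0,0],[0,0,0,0,0,0,0],[0,0,0,0,0,0,0],[0,0,0,0,0,0,0],[0,0,0,0,0,0,0],[0,0,0,0,0,0,0],[0,0,0,0,0,0,0]]]'|grep -E "tcp|force"
python3 - <<'E'
from h import *
o=[]
for n,(x,y) in dict(scene=(310,205),side=(190,220)).items():
    I=cams.capture(n);k=5;c=cv2.resize(I[y:y+75,x:x+80],None,fx=k,fy=k,interpolation=cv2.INTER_CUBIC)
    o.append(np.clip(c.astype(float)*1.9,0,255).astype(np.uint8))
cv2.imwrite('pics/c7.png',np.hstack(o)[:,:,::-1])
E
```

```text
tcp_pos: [0.5347, 0.0265, 0.0263]
wrist_force: [1.2, 7.8, -2.7]
gripper_force: 30.0
```

View pics/c7.png

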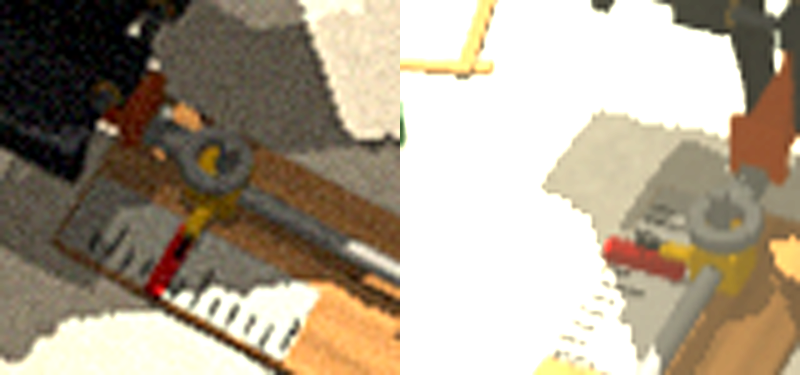

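The pointer's black tip now lies over the red bar, at crop scene (184,245) and side (239,239). I check this numerically.

Run:
```python
from h import *
S=cam('scene');D=cam('side');u=np.array([.324,.946,0]);v=np.array([-.946,.324,0])
a=lambda x,y:((x+.5)/5-.5+310,(y+.5)/5-.5+205)
b=lambda x,y:((x+.5)/5-.5+190,(y+.5)/5-.5+220)
f=lambda X:(X@u,X@v)
for p in((184,245),(187,243)):print('scene pointer',f(plane(S,a(*p),.028)))
for p in((239,239),(248,240)):print('side',f(plane(D,b(*p),.028)))
for p in((206,244),(284,270)):print('side mark',f(plane(D,b(*p),.02)))
s=r.sense();print(f(s['tcp_pos']),s['wrist_force'],s['time_s'])
```

```text
scene pointer (np.float64(0.283569222473857), np.float64(-0.5384926809785266))
scene pointer (np.float64(0.2843674115171799), np.float64(-0.5366914503732864))
side (np.float64(0.27981208015947984), np.float64(-0.5432157808059025))
side (np.float64(0.278886934417569), np.float64(-0.5386702983279886))
side mark (np.float64(0.2814559569930653), np.float64(-0.5614544380916336))
side mark (np.float64(0.2846952870009175), np.float64(-0.5166477067345814))
(np.float64(0.19829516711458908), np.float64(-0.4973267491045897)) [ 1.06855457  7.03309978 -1.84604354] 18.3
```

Dead reckoning (0.2828) and the camera mean (about 0.282) both agree with the mark (about 0.2825). The pose has been held for over 0.5 s, so I hand in.

```bash
python3 -c "
from station import r
print(r.finish_job())"
```

```text
the job is handed in; nothing more can be done
None
```

I hung the leftmost orange handle on the post and pulled the rod until the pointer was over the red mark, within about 1 mm by my measurements. I handed the job in still gripping it against about 7 N of spring pull, at 18.3 s of the 45 s; the hand-in returned no verdict.

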